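Bring the slide carrier under the light guard and hold the guard open

TASK

With the amber guard still shut, push the black slide carrier along its rail until it clicks into the middle station, under the guard. Then lift the guard by its bar handle to 50 degrees open (measured from shut, give or take 5 degrees) and keep holding it there so that the slides can be looked at: it falls shut if let go, so finish while still holding it, with the carrier seated. Leave the other things on the bench where they are.

Things in the scene. Friction and masses are not known exactly. Their poses are not given: they have to be found in the camera images.
- stage: fixed stage. Origin on the bench under the middle station, x away from the robot, y along its two steel rails, z up; yaw within 0.3 rad. Grey base plate 12 mm thick, local x -100..150, y -220..220 mm; white lamp housing at x 92..142, y -100..100 mm, 80 mm high. Stations at y -140 (loading), 0 (middle, under the guard), +120 mm (unloading), each marked by a pair of small steel ridges on the plate
- carrier (a joint): travel of the carrier along the stage's +y, m: 0 loading, 0.140 middle, 0.260 unloading station (end). Starts between loading and middle. Slides with about 0.8 N friction; a sprung ball under its arm drops between a station's two ridges (6.5 mm either side of the station): crossing a ridge takes 3 to 7 N, within 4 mm the notch draws it in, with about 1 mm of play
- post_top (a point): top centre of the carrier's upright steel push post: 16 mm diameter, free from 34 to 100 mm above the bench, at stage local x -122 mm, on a 24 mm wide arm that reaches out from under the guard towards the robot. The carrier is a black plate 100 x 90 x 10 mm, top 34 mm above the bench, with three glass slides
- view_station (a point): fixed point of the stage, 90 mm above the bench: the post's axis passes through it when the carrier sits in the middle station
- guard_hinge (a joint): opening angle of the guard in rad: 0 shut (level), 0.873 at 50 degrees, 1.40 fully open; turning it up raises its edge nearest the robot. Gravity closes it from any angle: lifting takes about 2 N at the handle
- guard: amber panel in a black frame, 170 x 170 x 6 mm, about 0.25 kg, a 14 mm lip down its front edge. Origin on the hinge axis (middle); its x axis runs along the panel from the front edge (local x -170 mm) to the hinge, z out of its top face. Shut, its underside is 85 mm above the bench, its front edge at stage local x -75 mm
- bar_mid (a point): middle of the guard's round steel bar handle: 11 mm diameter, 100 mm long, parallel to the hinge, legs 42 mm either side, axis 35 mm above the panel's top; guard frame x -140, z +41 mm; shut, 126 mm above the bench. It can be taken from straight above, fingers closing across it, and led round its arc with the gripper kept pointing down: the bar turns between the fingers
- hinge_mid (a point): fixed middle of the guard's hinge axis, 85 mm above the bench at stage local x +95 mm; the axis runs along the stage's y
- petri_dish: closed glass petri dish, disc 90 mm across, 15 mm high, lying in front of the stage; origin at the centre of its underside
- phone: black phone 75 x 150 x 9 mm lying flat in front of the stage; origin at the centre of its underside
- dropper_bottle: small amber dropper bottle, 32 mm across, 70 mm high, beyond the +y end of the stage; origin at the centre of its underside, z up
- slide_box: grey and white slide storage box 87 x 102 x 34 mm, beyond the -y end of the stage; origin at the centre of its underside
- stain_jar: clear jar with white cap, 56 mm across, 90 mm high, standing on the stage's base plate at the -y side of the lamp housing; origin at the centre of its underside, z up
- reagent_bottle: amber bottle, 60 mm across, 130 mm high, standing on the stage's base plate at the +y side of the lamp housing; origin at the centre of its underside, z up
- lens_brush: lens brush 150 mm long lying in front of the slide box; origin at the middle of its underside

How it is judged:
By the outcome, as a careful person would: the job done as asked, in the order asked, and still so for the second after the job is handed in, while the arm keeps its last pose, push and grip.
It also fails if it takes over 54 s, if anything falls off the work surface, if the arm or the gripper's body presses on something with over 40 N, if the wrist force passes 120 N, or if a joint passes its speed limit or range.

ROBOT

A 6-joint arm with a two-finger parallel gripper is mounted at the origin on the work surface. World frame = base frame: x ahead of the robot, y to its left, z up, the work surface at z = 0. Lengths are in m, angles in degrees, forces in N, time in s.
With the tool pointing down it reaches from about 0.4 to 0.825 m from the base axis. Payload 7 kg.
Tool frame: the origin (TCP) lies on the centre line of the jaws, within the pads' length; the fingertips stand 19 mm ahead of it and the grasp point (between the pads) is the TCP (r.tip_extent is the distance from the TCP to the fingertips, in m); z points along the fingers, y is the line along which they close (so a half turn about z gives the same grasp; the last joint's range is limited). The gripper opens to 88 mm and grips with 3 to 60 N. Pads are 19 mm wide; open, the fingers measure 130 mm over their backs; the gripper's body (78 mm by 193 mm) begins 47 mm behind the grasp point.
Start: joints at [-50.701, 20.546, 0.682, 0, -70.136, -16.507], TCP at [0.261, -0.622, 0.246] pointing down, gripper open.
Joint ranges: [-176.03, 176.03], [-82.01, 121.73], [-58.28, 71.71], [-173.87, 95.51], [-174.79, -0.11], [-173.66, 173.66]. Speed limits (degrees/s): [136.94, 136.94, 172.46, 180, 180, 180].

INTERFACE

Orientations are given as [roll, pitch, yaw] about the fixed x, y, z axes, in that order (R = Rz(yaw) Ry(pitch) Rx(roll)).
In Python, from plant import r gives the robot as it stands. The module is installed in compiled form; this text tells all that it offers.
- The arm moves only by the tool jog_arm, never from a script. Its argument "deltas" is a list that holds one entry, the list of rows, each a list of 5 numbers: the opening, from -1 (shut) to 1 (fully open), then the shift along the world's x, y, z in cm, then the turn about the world's z in rad. In form: [[[claw, dx, dy, dz, turn], ...]]. A call has 1 to 8 rows; each row shifts and turns the commanded pose from where the row before left it; what a row does not reach is not made up. A row lasts 1/8 s, in which the tool goes at most 62.5 mm and 10.7 degrees, less where a joint would pass 70% of its speed; a pose out of reach is approached as far as the arm can. A call with a gripper value outside its range is refused whole. The fingers move at their own pace and stop on an object; "force" is the grip in N (left out, the last holds). Time passes only in rows, so rows that do not move let the fingers close. It gives the time, the measured TCP pose, the force, the opening and the grip force at its end, in the units of the state.
- r.get_state(): the state, without advancing time (a new reading comes with each control period).
- r.capture(name): name is "side" or "top" or "wrist"; returns the picture (384x512x3 uint8, blue, green, red); there is no depth.
- r.camera_info(name): a dict with "fx", "fy", "cx", "cy" (pixels), "view" (4x4, takes a point from world to camera coordinates). Camera axes: x right, y up, looking along -z (the intrinsics and any distortion apply to the point x, -y, -z); pixel columns grow to the right and rows downward; lengths in m; the calibration is good to about 2 mm. A picture is of the moment at which its call begins: read the wrist's pose just before it. camera_info takes no time and is no camera call; for the wrist camera it gives the pose at the moment of the call.
- r.close_job(): hands the job in; it is judged then, once.
The state is a dict: "time_s": time; "joints": joint angles; "qd": joint speeds; "joint_torque": joint torques, N m; "tcp_pos": TCP position; "eef_rot": TCP orientation; "contact_force": force on the tool from outside, world axes, zero at the start; "moment": the same for the moment, N m; "gripper_width": finger opening in m; "gripper_force": force on a finger pad.
Only numpy, scipy, OpenCV 4.12 (cv2) and the standard library are available. Lean on these libraries where they do the work, as an engineer would, in place of code of your own. Each camera call takes 0.05 s, during which the arm holds its last target. There are 200 camera calls.

## Working session

There is one attempt and no reset: what is moved stays moved. The work goes in short steps, Python scripts to look and compute and a tool call to move; the robot and the scene stay as the last step left them, time stands still between calls to the robot, and variables do not carry over. Pictures are saved under pics/ and viewed, at most 10 in all, crops included, and the job is handed in when it is done.

Besides the shell and the picture viewer there is one more tool, called by a JSON object that holds its "fn" and its "kwargs", one argument or row to a line. jog_arm: Moves the arm, as the interface text tells. Its arguments: {"type":"object","properties":{"deltas":{"type":"array"},"force":{"type":"number"}},"required":["deltas"]}

```bash
mkdir -p pics
python3 - <<'E'
from plant import r
import cv2
for n in("side","top"):
    cv2.imwrite(f"pics/{n}0.png",r.capture(n)); i=r.camera_info(n); print(n,i)
print(r.get_state())
E
```

```text
side {'fx': 495.70886894437126, 'fy': 495.70886894437126, 'cx': 257.81631676039945, 'cy': 196.73555260133145, 'view': array([[-0.99138981, -0.13088759, -0.0038321 ,  0.5572842 ],
       [ 0.07404461, -0.58449726,  0.80801012, -0.11937958],
       [-0.10799835,  0.80076925,  0.58915615, -1.50299725],
       [ 0.        ,  0.        ,  0.        ,  1.        ]])}
top {'fx': 390.1718689722684, 'fy': 390.1718689722684, 'cx': 252.057806213506, 'cy': 189.91491831409581, 'view': array([[ 3.26833403e-03, -9.99994618e-01, -2.87964827e-04,
         4.66753114e-02],
       [ 9.95280799e-01,  3.22499973e-03,  9.69831433e-02,
        -5.90010005e-01],
       [-9.69816926e-02, -6.03579170e-04,  9.95285983e-01,
        -1.22002151e+00],
       [ 0.00000000e+00,  0.00000000e+00,  0.00000000e+00,
         1.00000000e+00]])}
{'time_s': 0.1, 'joints': array([-5.07004907e+01,  2.05869045e+01,  6.39346281e-01, -1.78671642e-02,
       -7.01375310e+01, -1.65078667e+01]), 'qd': array([ 0.06437675, -0.05603338,  0.07306645,  0.08551883,  0.03607146,
        0.03136994]), 'joint_torque': array([-3.94386749e-03, -5.84162951e+01,  2.93747771e+01,  7.01545537e+00,
        1.01248693e-02, -7.91937191e-05]), 'tcp_pos': array([ 0.26130667, -0.62191621,  0.24472323]), 'eef_rot': array([ 1.79913645e+02, -8.07513457e-03, -1.57214434e+02]), 'contact_force': array([-1.28786241, -0.27609685, -0.48193641]), 'moment': array([ 0.04855463, -0.03991271, -0.02169919]), 'gripper_force': 0.0, 'gripper_width': 0.08774543104017346}
```

View pics/top0.png

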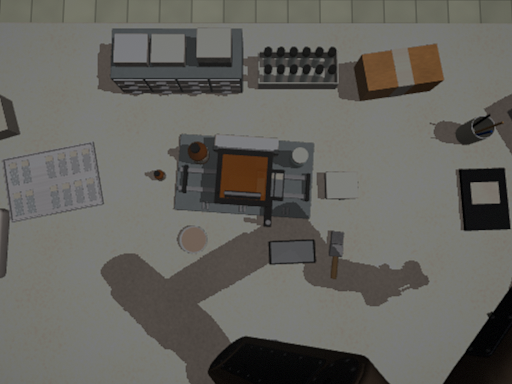

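View pics/side0.png

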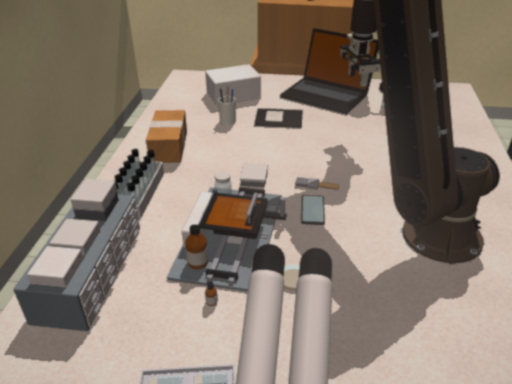

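Top view (up is +x, left is +y): the plate spans about columns 176-313 and rows 135-217. The guard is around (245,178), its bar near (242,193), and the post top near (268,222). The phone is at (292,251) and the dish at (193,239). I'll enlarge the stage area next.

Run:
```python
import cv2
a=cv2.imread("pics/top0.png")[125:265,165:325]
cv2.imwrite("pics/c1.png",cv2.resize(a,None,fx=4.2,fy=4.2,interpolation=cv2.INTER_CUBIC))
a=cv2.imread("pics/side0.png")[170:300,160:300]
cv2.imwrite("pics/c2.png",cv2.resize(a,None,fx=4.5,fy=4.5,interpolation=cv2.INTER_CUBIC))
```

```text
(no output)
```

View pics/c1.png

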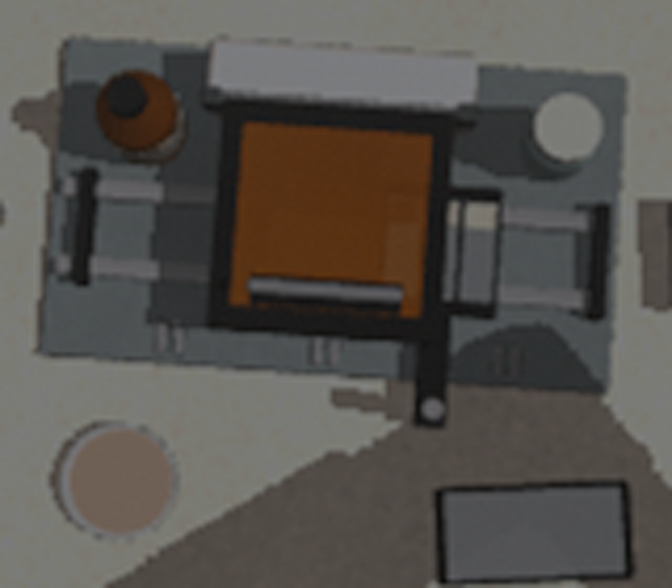

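View pics/c2.png

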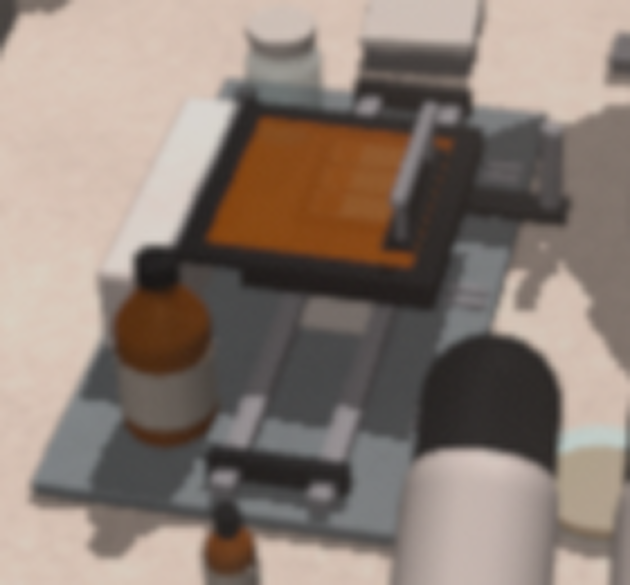

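Top crop (4.2x): the post top is at (432,408), the bar runs (250,288) to (402,296), and the plate corners are (66,38), (625,75), (608,392) and (38,353). The carrier sits between loading and middle. Side crop: bar (430,110) to (400,205), post top about (553,125). The two pale cylinders are close to the side camera, away from the stage. Next I'll cast rays.

```bash
cat > h.py <<'E'
import numpy as np
def ray(i,px):
    V=np.array(i["view"]);R,t=V[:3,:3],V[:3,3]
    d=np.array([(px[0]-i["cx"])/i["fx"],-(px[1]-i["cy"])/i["fy"],-1.])
    return -R.T@t,R.T@d
def onz(i,px,z):
    c,d=ray(i,px);return c+d*(z-c[2])/d[2]
def proj(i,p):
    V=np.array(i["view"]);q=V[:3,:3]@p+V[:3,3]
    return i["cx"]+i["fx"]*q[0]/-q[2],i["cy"]-i["fy"]*q[1]/-q[2]
def cross(i1,p1,i2,p2):
    c1,d1=ray(i1,p1);c2,d2=ray(i2,p2)
    s=np.linalg.lstsq(np.c_[d1,-d2],c2-c1,rcond=None)[0]
    a,b=c1+s[0]*d1,c2+s[1]*d2
    return (a+b)/2,np.linalg.norm(a-b)
E
python3 - <<'E'
from plant import r
from h import *
np.set_printoptions(precision=4,suppress=True)
T=r.camera_info("top");S=r.camera_info("side")
t=lambda x,y:((x+.5)/4.2-.5+165,(y+.5)/4.2-.5+125)
s=lambda x,y:((x+.5)/4.5-.5+160,(y+.5)/4.5-.5+170)
C=np.array([onz(T,t(*p),.012) for p in[(66,38),(625,75),(608,392),(38,353)]])
print(C,[np.linalg.norm(C[k]-C[(k+1)%4]) for k in range(4)])
e=(C[0]-C[1])+(C[3]-C[2]);y=e/np.linalg.norm(e);x=np.array([y[1],-y[0],0])
yaw=np.arctan2(x[1],x[0]);O=C.mean(0)-.025*x;print("origin",O,"yaw rad",yaw)
print("lampfront etc", [onz(T,t(*p),.08) for p in[(212,38),(478,62)]])
post=onz(T,t(432,408),.1);print("post",post,"local",(post-O)@x,(post-O)@y)
b=[onz(T,t(*p),.128) for p in[(250,290),(402,297)]];print("bar",b)
m=(b[0]+b[1])/2;print(m,"local",(m-O)@x,(m-O)@y,"len",np.linalg.norm(b[0]-b[1]),"yaw",np.arctan2(-(b[0]-b[1])[0],(b[0]-b[1])[1]))
print("post2",cross(T,t(432,408),S,s(553,125)))
print("bar2",cross(T,t(250,290),S,s(400,205)),cross(T,t(402,297),S,s(432,106)))
E
```

```text
[[ 0.7766  0.2852  0.012 ]
 [ 0.7486 -0.1523  0.012 ]
 [ 0.5014 -0.1363  0.012 ]
 [ 0.5298  0.3015  0.012 ]] [np.float64(0.43837438082759694), np.float64(0.2477336782720907), np.float64(0.438721092247106), np.float64(0.24733792590445627)]
origin [0.6141 0.0761 0.012 ] yaw rad -0.06451796673762746
lampfront etc [array([0.7604, 0.1642, 0.08  ]), array([ 0.7429, -0.0329,  0.08  ])]
post [0.4873 0.0021 0.1   ] local -0.12182387193507904 -0.0820527995865916
bar [array([0.5688, 0.1306, 0.128 ]), array([0.5642, 0.0241, 0.128 ])]
[0.5665 0.0774 0.128 ] local -0.047597602707675275 -0.0018083830302709082 len 0.10657381113203554 yaw -0.04293567669799347
post2 (array([0.4868, 0.0022, 0.1023]), np.float64(0.0008248749231690071))
bar2 (array([0.5698, 0.1308, 0.1263]), np.float64(0.00165413139371124)) (array([0.5647, 0.0241, 0.1265]), np.float64(0.0006719895338336482))
```

Everything agrees with the given sizes (plate 438 x 247 mm; post at local x -122 mm, z 0.102; bar at z 0.126). The stage is at (0.614, 0.076) with yaw -0.064 rad, and the post has to go 82 mm along +y. I'll move above the post with the fingers closing along the rail.

{"fn": "jog_arm", "kwargs": {
  "deltas": [
    [[1, 1.9, 5.2, 0, -0.058], [1, 1.9, 5.2, 0, -0.058], [1, 1.9, 5.2, 0, -0.058], [1, 1.9, 5.2, 0, -0.058], [1, 1.9, 5.2, 0, -0.058], [1, 1.9, 5.2, 0, -0.058], [1, 1.9, 5.2, 0, -0.058], [1, 1.9, 5.2, 0, -0.058]]
  ],
  "force": 15
}}

```text
time_s: 1.1
tcp_pos: [0.4136, -0.2045, 0.2456]
eef_rot: [180.0, 0.0, 176.1]
contact_force: [0.7, -0.4, -1.0]
gripper_width: 0.0875
gripper_force: 0.0
```

{"fn": "jog_arm", "kwargs": {
  "deltas": [
    [[1, 1.9, 5.2, -1, 0], [1, 1.9, 5.2, -1, 0], [1, 1.9, 5.2, -1, 0], [1, 1.7, 5.2, -1, 0], [0.2, 0, 0, 0, 0], [0.2, 0, 0, 0, 0]]
  ]
}}

```text
time_s: 1.85
tcp_pos: [0.4871, 0.0018, 0.2052]
eef_rot: [-180.0, -0.1, 176.3]
contact_force: [-0.5, -0.6, 0.3]
gripper_width: 0.0731
gripper_force: 0.0
```

Run:
```python
from plant import r
from h import *
import cv2
W=r.camera_info("wrist");cv2.imwrite("pics/w1.png",r.capture("wrist"))
print(W["fx"],"post expected",proj(W,np.array([.4871,.0021,.1])),"bar",proj(W,np.array([.5671,.0774,.1315])))
```

```text
313.4476197552917 post expected (np.float64(259.4300224433406), np.float64(204.13201546919925)) bar (np.float64(361.0000203778054), np.float64(306.5455577982956))
```

View pics/w1.png

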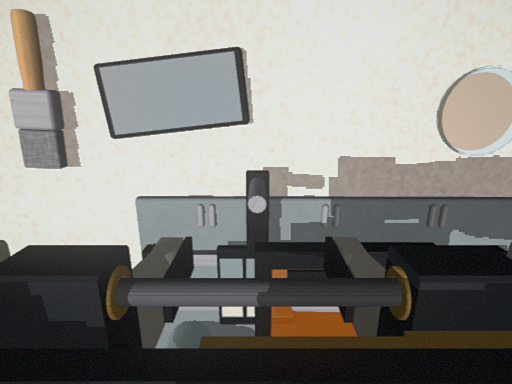

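The post top is at (258,204) in the wrist view, against (259,204) predicted. The ridge pairs are at columns 206, 331 and 437. Now I'll descend around the post and close.

{"fn": "jog_arm", "kwargs": {
  "deltas": [
    [[0.2, 0, 0, -3.5, 0], [0.2, 0, 0, -3.5, 0], [0.2, 0, 0, -3, 0], [0.2, 0, 0, -2.5, 0], [0.2, 0, 0, 0, 0], [-0.8, 0, 0, 0, 0], [-0.8, 0, 0, 0, 0], [-0.8, 0, 0, 0, 0]]
  ]
}}

```text
time_s: 2.9
tcp_pos: [0.4879, 0.0018, 0.0814]
eef_rot: [180.0, 0.1, 176.2]
contact_force: [-0.7, 0.7, 0.4]
gripper_width: 0.0283
gripper_force: 0.0
```

{"fn": "jog_arm", "kwargs": {
  "deltas": [
    [[-0.8, 0, 0, 0, 0], [-0.8, 0, 0, 0, 0], [-0.8, 0, 0, 0, 0], [-0.8, 0, 0, 0, 0]]
  ]
}}

```text
time_s: 3.4
tcp_pos: [0.4876, 0.0018, 0.0809]
eef_rot: [180.0, 0.0, 176.2]
contact_force: [-1.6, 0.5, 5.6]
gripper_width: 0.0157
gripper_force: 15.0
```

{"fn": "jog_arm", "kwargs": {
  "deltas": [
    [[-0.8, 0.06, 1, 0, 0], [-0.8, 0.06, 1, 0, 0], [-0.8, 0.07, 1, 0, 0], [-0.8, 0.06, 1, 0, 0], [-0.8, 0.07, 1, 0, 0], [-0.8, 0.06, 1, 0, 0], [-0.8, 0.07, 1, 0, 0], [-0.8, 0, 0, 0, 0]]
  ]
}}

```text
time_s: 4.4
tcp_pos: [0.4924, 0.0723, 0.0809]
eef_rot: [-180.0, 0.0, 176.3]
contact_force: [-0.4, -2.4, 6.7]
gripper_width: 0.0157
gripper_force: 15.0
```

{"fn": "jog_arm", "kwargs": {
  "deltas": [
    [[-0.8, 0.01, 0.3, 0, 0], [-0.8, 0.02, 0.3, 0, 0], [-0.8, 0.02, 0.3, 0, 0], [-0.8, 0.02, 0.3, 0, 0], [-0.8, 0, 0, 0, 0], [-0.8, 0, 0, 0, 0]]
  ]
}}

```text
time_s: 5.15
tcp_pos: [0.4931, 0.0841, 0.0809]
eef_rot: [180.0, 0.1, 176.2]
contact_force: [-0.1, -0.6, 5.6]
gripper_width: 0.0157
gripper_force: 15.0
```

{"fn": "jog_arm", "kwargs": {
  "deltas": [
    [[-0.3, 0, 0, 0, 0], [-0.3, 0, 0, 0, 0], [-0.3, 0, 0, 0, 0], [-0.3, 0, 0, 0, 0], [-0.3, 0, 0, 5, 0], [-0.3, 0, 0, 5, 0], [-0.3, 0, 0, 3, 0], [-0.3, 0, 0, 0, 0]]
  ]
}}

```text
time_s: 6.15
tcp_pos: [0.4939, 0.0843, 0.2132]
eef_rot: [179.8, 0.3, 176.2]
contact_force: [0.8, -1.0, -0.4]
gripper_width: 0.0309
gripper_force: 0.0
```

Run:
```python
from plant import r
from h import *
import cv2
print(r.get_state()["tcp_pos"],r.get_state()["joints"])
W=r.camera_info("wrist");a=r.capture("wrist");cv2.imwrite("pics/w2.png",a)
x=np.array([.998,-.0645,0]);y=np.array([.0645,.998,0]);O=np.array([.6141,.0761,0])
q=O-.122*x+[0,0,.1];print("post pred if seated",proj(W,q))
for l in(-.0065,.0065):print("ridge",proj(W,O-.085*x+l*y+[0,0,.014]))
```

```text
[0.4939147  0.08431865 0.21322172] [ 3.22134780e+01  5.33139117e+00 -2.37908802e+01  2.83003436e-02
 -6.05751753e+01 -1.26007606e+02]
post pred if seated (np.float64(258.1046207141118), np.float64(198.77086574126335))
ridge (np.float64(252.28029310736164), np.float64(207.0415953030342))
ridge (np.float64(263.7203875472709), np.float64(207.01613294500683))
```

View pics/w2.png

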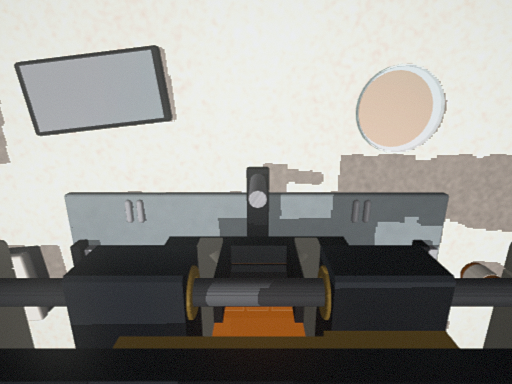

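The post is at (257,199), against (258,199) predicted for seated. It is also centred between the outer ridge pairs at columns 135 and 361, so the carrier is in the middle station within its play. Next I turn 90 degrees and go over the bar.

{"fn": "jog_arm", "kwargs": {
  "deltas": [
    [[0.2, 1, 0, 0, 0.175], [0.2, 1, 0, 0, 0.175], [0.2, 1, -0.1, 0, 0.175], [0.2, 1, -0.1, 0, 0.175], [0.2, 1, -0.1, 0, 0.175], [0.2, 1, -0.1, 0, 0.175], [0.2, 1, -0.1, 0, 0.175], [0.2, 0.4, -0.1, 0, 0.175]]
  ]
}}

```text
time_s: 7.2
tcp_pos: [0.5664, 0.0775, 0.2087]
eef_rot: [179.9, -0.1, -103.3]
contact_force: [-0.5, 0.1, -0.2]
gripper_width: 0.0528
gripper_force: 0.0
```

{"fn": "jog_arm", "kwargs": {
  "deltas": [
    [[0.2, 0, 0, 0, 0.171], [0.2, 0, 0, 0, 0], [0.2, 0, 0, 0, 0]]
  ]
}}

```text
time_s: 7.58
tcp_pos: [0.5663, 0.0776, 0.2098]
eef_rot: [179.9, -0.0, -94.0]
contact_force: [-0.2, -0.1, -0.4]
gripper_width: 0.0525
gripper_force: 0.0
```

Run:
```python
from plant import r
from h import *
import cv2
print(r.get_state()["tcp_pos"],r.get_state()["joints"])
W=r.camera_info("wrist");a=r.capture("wrist");cv2.imwrite("pics/w3.png",a)
x=np.array([.998,-.0645,0]);y=np.array([.0645,.998,0])
for p in(-.05,0,.05):print(proj(W,np.array([.568,.078,.1315])+p*y))
```

```text
[0.56628436 0.07760537 0.20975937] [ 2.74044271e+01  1.24335564e+01 -1.55404926e+01 -9.69486161e-03
 -6.21043950e+01 -3.13985477e+01]
(np.float64(255.55703375160718), np.float64(149.25036082588514))
(np.float64(256.09075822004405), np.float64(217.2801800883078))
(np.float64(256.56020980234507), np.float64(277.11762091227337))
```

View pics/w3.png

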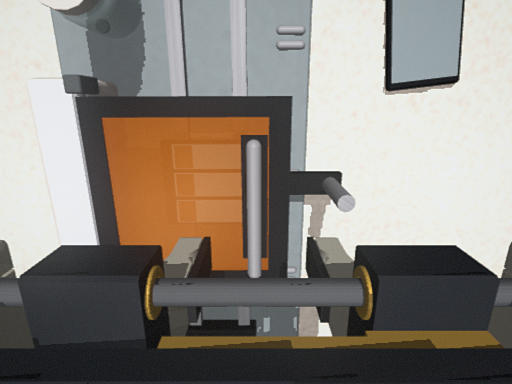

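The bar runs from (254,140) to (255,278), centred between the fingers and about 2 px towards +x of the prediction, so I add 3 mm. The slides show under the amber panel. I'll descend and grip.

{"fn": "jog_arm", "kwargs": {
  "deltas": [
    [[0.2, 0.1, 0, -2, 0], [0.2, 0.2, 0, -2, 0], [0.2, 0, 0, -2, 0], [0.2, 0, 0, -1.6, 0], [0.2, 0, 0, 0, 0], [-0.9, 0, 0, 0, 0], [-0.9, 0, 0, 0, 0], [-0.9, 0, 0, 0, 0]]
  ],
  "force": 25
}}

```text
time_s: 8.62
tcp_pos: [0.5699, 0.0779, 0.1352]
eef_rot: [-179.9, 0.0, -93.8]
contact_force: [0.5, 0.5, -0.2]
gripper_width: 0.0279
gripper_force: 0.0
```

{"fn": "jog_arm", "kwargs": {
  "deltas": [
    [[-0.9, 0, 0, 0, 0], [-0.9, 0, 0, 0, 0], [-0.9, 0, 0, 0, 0], [-0.9, 0, 0, 0, 0], [-0.9, 0, 0, 0, 0]]
  ]
}}

```text
time_s: 9.25
tcp_pos: [0.5697, 0.0777, 0.1347]
eef_rot: [-180.0, 0.0, -93.8]
contact_force: [-0.4, 0.3, 3.4]
gripper_width: 0.01
gripper_force: 25.0
```

Gripped, with the TCP 8.5 mm above the bar axis. Now I lead it along the arc in 5 degree steps.

{"fn": "jog_arm", "kwargs": {
  "deltas": [
    [[-0.9, 0.41, -0.03, 1.2, 0], [-0.9, 0, 0, 0, 0], [-0.9, 0.51, -0.03, 1.16, 0], [-0.9, 0, 0, 0, 0], [-0.9, 0.61, -0.04, 1.12, 0], [-0.9, 0, 0, 0, 0], [-0.9, 0.71, -0.05, 1.06, 0], [-0.9, 0, 0, 0, 0]]
  ]
}}

```text
time_s: 10.25
tcp_pos: [0.5917, 0.0761, 0.1811]
eef_rot: [179.9, -0.0, -93.8]
contact_force: [-7.8, 2.6, 3.7]
gripper_width: 0.0099
gripper_force: 25.0
```

{"fn": "jog_arm", "kwargs": {
  "deltas": [
    [[-0.9, 0.8, -0.05, 0.99, 0], [-0.9, 0, 0, 0, 0], [-0.9, 0.88, -0.06, 0.92, 0], [-0.9, 0, 0, 0, 0], [-0.9, 0.96, -0.06, 0.84, 0], [-0.9, 0, 0, 0, 0]]
  ]
}}

```text
time_s: 11.0
tcp_pos: [0.6181, 0.0743, 0.2099]
eef_rot: [180.0, -0.0, -93.8]
contact_force: [-12.7, 2.2, 12.2]
gripper_width: 0.0101
gripper_force: 25.0
```

{"fn": "jog_arm", "kwargs": {
  "deltas": [
    [[-0.9, 1.03, -0.07, 0.75, 0], [-0.9, 0, 0, 0, 0], [-0.9, 1.09, -0.07, 0.66, 0], [-0.9, 0, 0, 0, 0], [-0.9, 1.14, -0.07, 0.56, 0], [-0.9, 0, 0, 0, 0], [-0.9, 0, 0, 0, 0]]
  ]
}}

```text
time_s: 11.88
tcp_pos: [0.6518, 0.0718, 0.2295]
eef_rot: [-179.9, -0.0, -93.8]
contact_force: [-5.6, -0.0, 6.7]
gripper_width: 0.0103
gripper_force: 25.0
```

Run:
```python
from plant import r
from h import *
import cv2
s=r.get_state();print(s["tcp_pos"],s["contact_force"],s["gripper_width"],s["gripper_force"])
S=r.camera_info("side");T=r.camera_info("top")
a=r.capture("side")[150:300,150:320];b=r.capture("top")[125:265,165:325]
a=cv2.resize(a,(400,353),interpolation=3);b=cv2.resize(b,(400,350),interpolation=3)
cv2.imwrite("pics/f1.png",np.hstack([a[:350],b]))
x=np.array([.998,-.0645,0]);y=np.array([.0645,.998,0]);O=np.array([.6141,.0761,0])
for th in(45,50,55):
  t=np.radians(th)
  for yy in(-.085,.085):
    p=O+(.095-.17*np.cos(t))*x+yy*y+[0,0,.085+.17*np.sin(t)]
    u=np.array(proj(S,p));v=np.array(proj(T,p));print(th,yy,(u-[150,150])*2.353,(v-[165,125])*2.5+[400,0])
p=O-.122*x+[0,0,.1];print("post",(np.array(proj(S,p))-150)*2.353,(np.array(proj(T,p))-[165,125])*2.5+[400,0])
```

```text
[0.65178971 0.07183902 0.22952443] [-5.56089695e+00 -2.61002036e-03  6.69570050e+00] 0.010279819681805524 24.99885767698288
45 -0.085 [236.80160824  34.56812901] [668.24352118 152.66807353]
45 0.085 [205.75913979 114.01786453] [514.06526886 142.26534891]
50 -0.085 [228.07377629  26.83996822] [669.3446166 141.7362598]
50 0.085 [196.03696517 105.74830523] [513.87418187 131.25840123]
55 -0.085 [218.65640907  19.68459253] [670.46327966 129.97729021]
55 0.085 [185.56605263  98.06412899] [513.83710861 119.43459681]
post [300.84146748 151.73274498] [587.82713025 237.44704577]
```

View pics/f1.png

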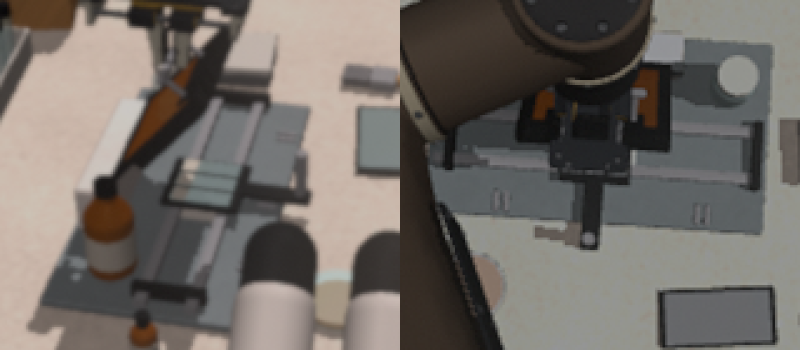

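The side view shows the guard's front corners at (228,28) and (202,105), matching 50 degrees. In the top view the post is at (588,240), against (588,237) predicted, so the carrier is seated. TCP displacement also gives about 50 degrees. I'll hold briefly, then hand in.

{"fn": "jog_arm", "kwargs": {
  "deltas": [
    [[-0.9, 0, 0, 0, 0], [-0.9, 0, 0, 0, 0], [-0.9, 0, 0, 0, 0], [-0.9, 0, 0, 0, 0]]
  ]
}}

```text
time_s: 12.48
tcp_pos: [0.6517, 0.0718, 0.2294]
eef_rot: [-179.9, -0.0, -93.8]
contact_force: [-4.8, 0.2, 6.8]
gripper_width: 0.01
gripper_force: 25.0
```

```bash
python3 -c "
from plant import r
s=r.get_state();print(s['tcp_pos'],s['contact_force'],s['gripper_force']);print(r.close_job())"
```

```text
[0.65167099 0.07184111 0.22942495] [-4.75932746  0.24141123  6.82877105] 24.99883085489273
the job is handed in; nothing more can be done
None
```

The job is handed in at about 12.5 s: the carrier was pushed into the middle station with the guard shut (its post sits where a seated carrier's should), and the gripper is holding the guard open at about 50 degrees; nothing else was touched.

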